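# Gauge the couplers and sort them by fit

## Robot

A 6-joint arm with a two-finger parallel gripper is mounted at the origin on the work surface. World frame = base frame: x ahead of the robot, y to its left, z up, the work surface at z = 0. Lengths are in m, angles in rad, forces in N, time in s.
With the tool pointing down it reaches from about 0.35 to 0.975 m from the base axis. Payload 4.9 kg.
Tool frame: the origin (TCP) lies at the very end of the fingers, on their centre line; the grasp point (between the pads) lies ctrl.hold_point_z behind it (ctrl.hold_point_z is the distance from the TCP to the grasp point, in m); z points along the fingers, y is the line along which they close (so a half turn about z gives the same grasp; the last joint's range is limited). The gripper opens to 85 mm and grips with 20 to 120 N. Pads are 22 mm wide; open, the fingers measure 114 mm over their backs; the gripper's body (76 mm by 85 mm) begins 54 mm behind the grasp point. The pads swing forward as they close: fully open they stand 13 mm farther back than shut.
Start: joints at [-1.42, 0.053, 1.613, -0, 1.476, -0.119], TCP at [0.167, -0.602, 0.231] pointing down, gripper open.
Joint ranges: [-3.01, 3.01], [-1.01, 2.22], [0.06, 2.58], [-1.02, 4.17], [0.09, 2.62], [-3.14, 3.14]. Speed limits (rad/s): [2.57, 2.57, 3.14, 3.14, 3.14, 3.14].

## Interface

Orientations are given as a rotation vector (axis times angle).
In Python, from station import ctrl gives the robot as it stands. The module is installed in compiled form; this text tells all that it offers.
- The arm moves only by the tool jog_arm, never from a script. Its argument "deltas" is a list of rows, each a list of 3 entries, a list of its own where there are three numbers: the closure, from -1 (fully open) to 1 (shut), then the shift along the world's x, y, z scaled (see below), then the turn, a rotation vector about the world's x, y, z scaled (see below). A call has 1 to 12 rows; each row is the pose to reach, as a shift and turn from the pose commanded when the call began, turning the shorter way round; what a row does not reach only later rows make up. The controller multiplies each number of a shift by 0.4 m and each number of a turn by 180 degrees. A row lasts 1/12 s, in which the tool goes at most 41.7 mm and 7.16 degrees, less where a joint would pass 70% of its speed; a pose out of reach is approached as far as the arm can. A call with a number of a shift or a turn outside -1 to 1 is refused whole. A call with a gripper value outside its range is refused whole. The fingers move at their own pace and stop on an object; "squeeze" is the grip in N (left out, the last holds). Time passes only in rows, so rows that repeat a pose let the fingers close. It gives the time, the measured TCP pose, the force, the opening and the grip force at its end, in the units of the state.
- ctrl.get_obs(): the state, without advancing time (a new reading comes with each control period).
- ctrl.get_image(name): name is "scene" or "top" or "wrist"; returns the picture (384x512x3 uint8, red, green, blue); there is no depth.
- ctrl.get_calibration(name): a dict with "K" (3x3 intrinsics, pixels), "extrinsics" (4x4, takes a point from world to camera coordinates). Camera axes: x right, y down, z forward; pixel columns grow to the right and rows downward; lengths in m; the calibration is good to about 2 mm. A picture is of the moment at which its call begins: read the wrist's pose just before it. get_calibration takes no time and is no camera call; for the wrist camera it gives the pose at the moment of the call.
- ctrl.finish_job(): hands the job in; it is judged then, once.
The state is a dict: "t": time; "q": joint angles; "dq": joint speeds; "effort": joint torques, N m; "tool_pos": TCP position; "tool_rot": TCP orientation; "contact_force": force on the tool from outside, world axes, zero at the start; "wrist_torque": the same for the moment, N m; "opening": finger opening in m; "grip_force": force on a finger pad.
Only numpy, scipy, OpenCV 4.12 (cv2) and the standard library are available. Lean on these libraries where they do the work, as an engineer would, in place of code of your own. Each camera call takes 0.05 s, during which the arm holds its last target. There are 200 camera calls.

## Task

Try the three couplers in the gate that is fitted in the gauging station: slide every coupler that fits right through the gate into the bay behind it, and slide every coupler that does not fit all the way into the open-ended reject pen. The couplers stay standing on the bench all the time, slid and never lifted, and the other things on the bench are left where they are.

Things in the scene. Friction and masses are not known exactly. Their poses are not given: they have to be found in the camera images.
- station: fixed gauging station of dark steel rails 35 mm high, open on top, no floor (couplers slide on the bench). Origin: middle of the fitted gate at bench level; +x is the way couplers go through, y across. The fitted gate spans x = -20 to +20 mm. Station and pen lie side by side about 175 mm apart, running the same way; either may be the nearer to the robot.
- bay (a point): middle of the bay behind the gate, at bench level; axes as the station. The bay runs from the gate (station x = 20 mm) to an end stop at station x = 205 mm (outside 213 mm), 100 mm wide between 8 mm thick side rails (116 mm outside). By sliding it can be entered only through the gate.
- entry (a point): middle of the station's open entry, at bench level, 70 mm before the gate's middle; axes as the station. From here two 8 mm thick guide rails lead to the gate: inner faces 110 mm apart at the entry (126 mm over the outsides), narrowing to 84 mm at the gate.
- pen: fixed three-sided reject pen of grey sheet steel, walls 30 mm high and 6 mm thick, floor level with the bench. Origin: middle of its open mouth at bench level; +x points inwards. Inside 104 mm wide (116 mm outside) and 200 mm deep, from x = 0 to the end wall at x = 200 mm (206 mm outside).
- gate_1: one of two fixed steel gates: two square-edged cheek blocks, 40 mm along x, 45 mm high, an open-topped gap between. The gaps differ, 63 to 73 mm, unmarked. Either gate may be the one fitted (at the station's origin); the other is stored 255 mm along the station's x, unused. Couplers have over 2 mm of play in a gate or are over 2 mm too wide. Origin: mid-gap at bench level; x through it.
- gate_2: one of two fixed steel gates: two square-edged cheek blocks, 40 mm along x, 45 mm high, an open-topped gap between. The gaps differ, 63 to 73 mm, unmarked. Either gate may be the one fitted (at the station's origin); the other is stored 255 mm along the station's x, unused. Couplers have over 2 mm of play in a gate or are over 2 mm too wide. Origin: mid-gap at bench level; x through it.
- coupler_1: cast aluminium coupler standing upright: round tube 58 mm outside, 60 mm tall, plain 42 mm bore open at both ends (wall 8 mm), with a flange 18 mm high round its foot. The flange diameter is different on each coupler, 60 to 75 mm, and is not marked. About 0.25 kg. Origin: centre of its underside; z up the bore.
- coupler_2: cast aluminium coupler standing upright: round tube 58 mm outside, 60 mm tall, plain 42 mm bore open at both ends (wall 8 mm), with a flange 18 mm high round its foot. The flange diameter is different on each coupler, 60 to 75 mm, and is not marked. About 0.25 kg. Origin: centre of its underside; z up the bore.
- coupler_3: cast aluminium coupler standing upright: round tube 58 mm outside, 60 mm tall, plain 42 mm bore open at both ends (wall 8 mm), with a flange 18 mm high round its foot. The flange diameter is different on each coupler, 60 to 75 mm, and is not marked. About 0.25 kg. Origin: centre of its underside; z up the bore.
- housing_1: loose grey cast housing lying among the couplers, leave alone: 116 mm (x) by 50 mm (y) by 57 mm high, 0.9 kg. Origin: centre of its underside.
- housing_2: loose grey cast housing at the far side, leave alone: 176 mm (x) by 60 mm (y) by 62 mm high. Origin: centre of its underside.
- jar: loose brown glass jar, leave alone: 56 mm diameter, 75 mm high. Origin: centre of its underside.
- screwdriver: loose screwdriver with black handle lying flat, leave alone: 200 mm long along its x, up to 26 mm thick. Origin: middle of its length, underside.
- wrench: loose steel wrench lying flat, leave alone: 180 mm long along its x, up to 38 mm wide, 8 mm thick. Origin: middle of its length, underside.
- carton: loose open cardboard box, leave alone: 130 mm (x) by 100 mm (y) by 45 mm high. Origin: centre of its underside.

How it is judged:
By the outcome, as a careful person would: the job done as asked, in the order asked, and still so for the second after the job is handed in, with the robot touching nothing.
It also fails if it takes over 69 s, if anything falls off the work surface, if the arm or the gripper's body presses on something with over 40 N, if the wrist force passes 120 N, or if a joint passes its speed limit or range.

## Working session

There is one attempt and no reset: what is moved stays moved. The work goes in short steps, Python scripts to look and compute and a tool call to move; the robot and the scene stay as the last step left them, time stands still between calls to the robot, and variables do not carry over. Pictures are saved under pics/ and viewed, at most 10 in all, crops included, and the job is handed in when it is done.

Besides the shell and the picture viewer there is one more tool, called after ">>>" as name(argument=value, ...) on one line, values as JSON. jog_arm: Moves the arm, as the interface text tells. Its arguments: {"type":"object","properties":{"deltas":{"type":"array","items":{"type":"array"}},"squeeze":{"type":"number"}},"required":["deltas"]}

```bash
mkdir -p pics; cat > h.py <<'E'
import numpy as np, cv2
from station import ctrl
def save(name,fn,crop=None,s=1.5):
    im=ctrl.get_image(name); cv2.imwrite('pics/raw_'+fn,im[:,:,::-1])
    if crop: r0,r1,c0,c1=crop; im=im[r0:r1,c0:c1]
    cv2.imwrite('pics/'+fn,cv2.resize(im[:,:,::-1],None,fx=s,fy=s,interpolation=cv2.INTER_CUBIC))
def ray(name,u,v,z=0.):
    c=ctrl.get_calibration(name);K=np.array(c['K']);E=np.array(c['extrinsics'])
    R,t=E[:3,:3],E[:3,3];o=-R.T@t;d=R.T@np.linalg.solve(K,[u,v,1])
    return o+d*(z-o[2])/d[2]
def proj(name,p):
    c=ctrl.get_calibration(name);E=np.array(c['extrinsics']);q=np.array(c['K'])@(E[:3,:3]@np.array(p)+E[:3,3]);return q[:2]/q[2]
E
python3 - <<'E'
from h import *
save('top','top1.png');save('scene','scene1.png')
print(ctrl.get_obs(),ctrl.hold_point_z)
for n in('top','scene','wrist'):
    c=ctrl.get_calibration(n);print(n,np.round(c['K'],1).tolist(),np.round(c['extrinsics'],3).tolist())
E
```

```text
{'t': 0.1, 'q': array([-1.42002080e+00,  5.32986861e-02,  1.61416025e+00, -1.40273640e-06,
        1.47602145e+00, -1.18985299e-01]), 'dq': array([ 0.00125626, -0.00135866, -0.00460571,  0.00013345,  0.00072755,
        0.00012342]), 'effort': array([ 1.02628317e-03, -3.94900775e+01, -3.71364570e+01, -6.89897547e-05,
        3.93555456e-03, -9.54455544e-06]), 'tool_pos': array([ 0.16648558, -0.60182567,  0.23017898]), 'tool_rot': array([-3.11118853e+00, -4.22202051e-01,  4.92942047e-05]), 'contact_force': array([0.43922389, 0.61948669, 0.44067823]), 'wrist_torque': array([ 0.06305035, -0.01918995, -0.02952919]), 'grip_force': 0.0, 'opening': 0.0853154484823566} 0.0187
top [[480.5, 0.0, 258.7], [0.0, 480.5, 194.6], [0.0, 0.0, 1.0]] [[-0.04, -0.999, -0.004, -0.031], [-0.979, 0.04, -0.2, 0.56], [0.2, -0.004, -0.98, 1.457], [0.0, 0.0, 0.0, 1.0]]
scene [[412.1, 0.0, 264.0], [0.0, 412.1, 194.8], [0.0, 0.0, 1.0]] [[-0.793, 0.609, 0.017, 0.477], [0.357, 0.486, -0.798, -0.134], [-0.494, -0.627, -0.603, 1.533], [0.0, 0.0, 0.0, 1.0]]
wrist [[312.3, 0.0, 257.0], [0.0, 312.3, 188.7], [0.0, 0.0, 1.0]] [[0.267, -0.964, -0.002, -0.624], [-0.921, -0.256, 0.294, -0.038], [-0.284, -0.077, -0.956, 0.378], [0.0, 0.0, 0.0, 1.0]]
```

View pics/top1.png

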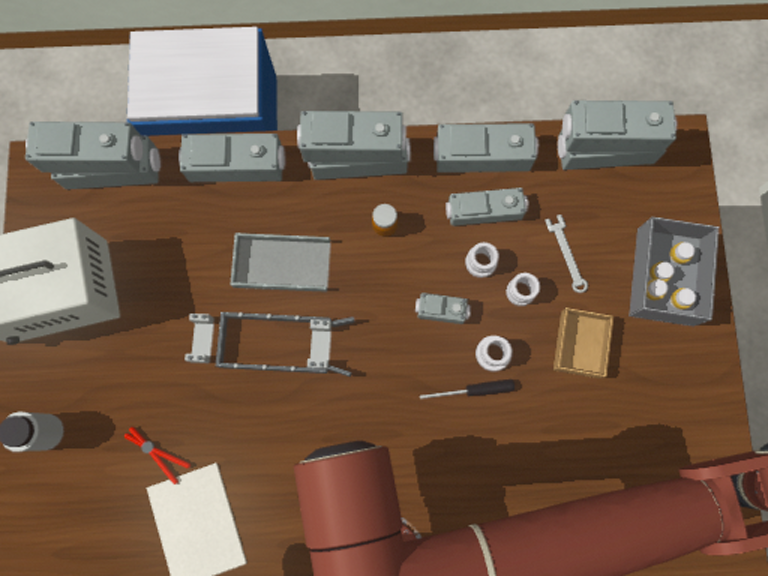

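View pics/scene1.png

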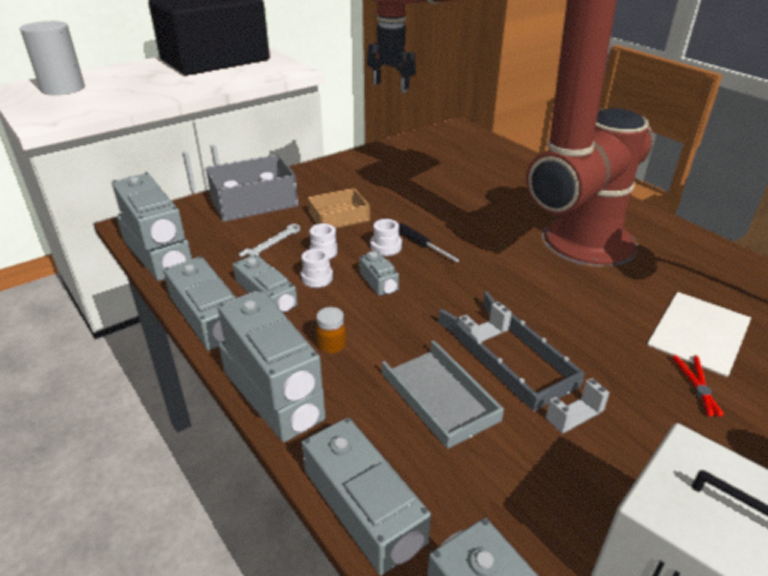

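Top view shows the station at (190–350, 310–375), with its entry opening to the right. The fitted gate is at about (320,343), and the pen is at (232–330, 235–290) with its mouth to the right. The couplers are at (483,260), (523,288) and (494,352). I'll enlarge this view for measurement.

```bash
python3 - <<'E'
from h import *
im=cv2.imread('pics/raw_top1.png')
cv2.imwrite('pics/crop1.png',cv2.resize(im[145:275,115:375],None,fx=3,fy=3,interpolation=cv2.INTER_CUBIC))
for n,u,v,z in [('c_a',483,258,.06),('c_b',523,287,.06),('c_c',494,352,.06),('gate',320,343,.045),('stored',201,342,.045),('h1',442,308,.057),('penmouth',329,264,.015),('penend',234,262,.03)]:
    print(n,np.round(ray('top',u/1.5,v/1.5,z),3))
E
```

```text
c_a [ 0.622 -0.257  0.06 ]
c_b [ 0.556 -0.337  0.06 ]
c_c [ 0.422 -0.267  0.06 ]
gate [0.458 0.093 0.045]
stored [0.47  0.341 0.045]
h1 [ 0.519 -0.165  0.057]
penmouth [0.634 0.072 0.015]
penend [0.643 0.276 0.03 ]
```

View pics/crop1.png

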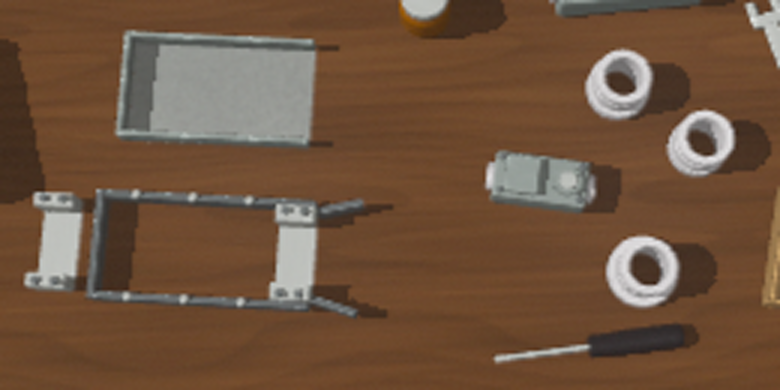

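The crop confirms the layout. The fitted gate cheeks are at crop (295,213) and (292,291), the flared guides are on the right, and the pen mouth is at crop x≈312. Next I'll take the wrist camera over the gate.

>>> jog_arm(deltas=[[-1,[0.45,0.975,0],[0,0,-0.1017]],[-1,[0.45,0.975,0],[0,0,-0.1017]],[-1,[0.45,0.975,0],[0,0,-0.1017]],[-1,[0.45,0.975,0],[0,0,-0.1017]],[-1,[0.45,0.975,0],[0,0,-0.1017]],[-1,[0.45,0.975,0],[0,0,-0.1017]],[-1,[0.45,0.975,0],[0,0,-0.1017]],[-1,[0.45,0.975,0],[0,0,-0.1017]],[-1,[0.45,0.975,0],[0,0,-0.1017]],[-1,[0.45,0.975,0],[0,0,-0.1017]],[-1,[0.45,0.975,0],[0,0,-0.1017]]])

```text
t: 1.02
tool_pos: [0.3476, -0.2082, 0.2309]
tool_rot: [-3.139, 0.071, -0.001]
contact_force: [0.5, -0.7, -0.1]
opening: 0.0856
grip_force: 0.0
```

>>> jog_arm(deltas=[[-1,[0.333,0.763,-0.125],[0,0,0]],[-1,[0.333,0.763,-0.125],[0,0,0]],[-1,[0.333,0.763,-0.125],[0,0,0]],[-1,[0.333,0.763,-0.125],[0,0,0]],[-1,[0.333,0.763,-0.125],[0,0,0]],[-1,[0.333,0.763,-0.125],[0,0,0]],[-1,[0.333,0.763,-0.125],[0,0,0]],[-1,[0.333,0.763,-0.125],[0,0,0]],[-1,[0.333,0.763,-0.125],[0,0,0]],[-1,[0.333,0.763,-0.125],[0,0,0]]])

```text
t: 1.85
tool_pos: [0.4793, 0.0947, 0.18]
tool_rot: [3.14, -0.071, -0.004]
contact_force: [0.4, -0.6, -0.2]
opening: 0.0852
grip_force: 0.0
```

```bash
python3 - <<'E'
from h import *
import json
o=ctrl.get_obs();print(o['t'],o['tool_pos'],o['tool_rot'])
c=ctrl.get_calibration('wrist');json.dump({k:np.array(v).tolist() for k,v in c.items()},open('cal_gate.json','w'))
save('wrist','gate.png',s=1.55)
E
```

```text
1.85 [0.47928774 0.09471699 0.17998616] [ 3.14048382 -0.07128626 -0.00443835]
```

View pics/gate.png

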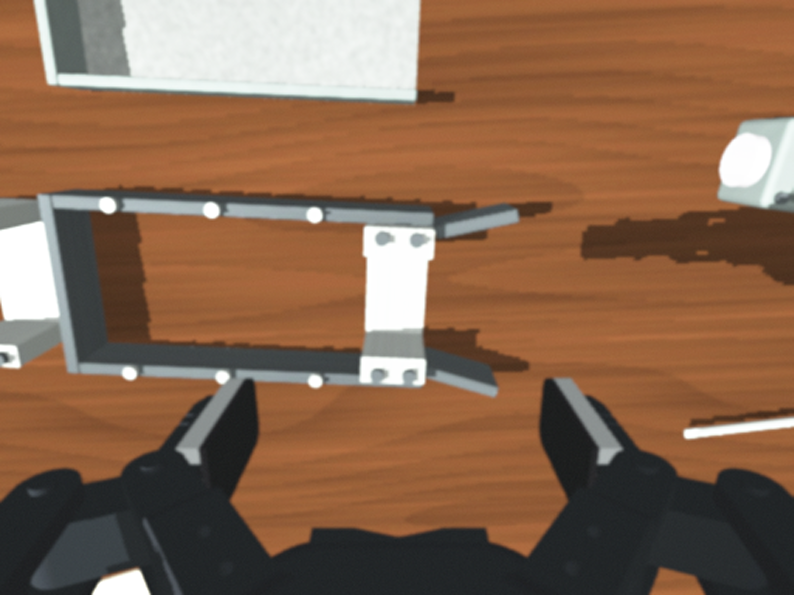

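The wrist view shows the gate at the centre. The upper cheek's inner top edge is at row ≈258, the lower cheek's at row ≈357, and the cheeks span columns 363–434. Next come sub-pixel profiles.

```bash
python3 - <<'E'
from h import *
im=cv2.imread('pics/raw_gate.png');g=cv2.cvtColor(im,6).astype(int)
for c in (245,250,255,260,268): print(c,'up',list(g[158:175,c]),'low',list(g[206:238,c]))
for r in (150,155,160,240,): print(r,list(g[r,226:286]))
cv2.imwrite('pics/gz.png',cv2.resize(im[130:260,215:345],None,fx=4.6,fy=4.6,interpolation=cv2.INTER_NEAREST))
E
```

```text
245 up [np.int64(216), np.int64(249), np.int64(254), np.int64(254), np.int64(254), np.int64(254), np.int64(254), np.int64(254), np.int64(254), np.int64(254), np.int64(254), np.int64(254), np.int64(254), np.int64(254), np.int64(254), np.int64(254), np.int64(254)] low [np.int64(254), np.int64(254), np.int64(254), np.int64(254), np.int64(255), np.int64(254), np.int64(238), np.int64(189), np.int64(158), np.int64(147), np.int64(147), np.int64(147), np.int64(146), np.int64(147), np.int64(147), np.int64(148), np.int64(147), np.int64(147), np.int64(147), np.int64(144), np.int64(146), np.int64(146), np.int64(144), np.int64(154), np.int64(213), np.int64(252), np.int64(255), np.int64(254), np.int64(254), np.int64(255), np.int64(254), np.int64(225)]
250 up [np.int64(254), np.int64(254), np.int64(254), np.int64(254), np.int64(254), np.int64(254), np.int64(254), np.int64(254), np.int64(254), np.int64(254), np.int64(254), np.int64(254), np.int64(254), np.int64(254), np.int64(254), np.int64(254), np.int64(254)] low [np.int64(254), np.int64(254), np.int64(254), np.int64(254), np.int64(254), np.int64(
[... 5541 characters left out ...]
np.int64(207), np.int64(167), np.int64(157), np.int64(159), np.int64(156), np.int64(153), np.int64(140), np.int64(132), np.int64(140), np.int64(164), np.int64(181), np.int64(212), np.int64(245), np.int64(254), np.int64(254), np.int64(254), np.int64(254), np.int64(254), np.int64(254), np.int64(253), np.int64(239), np.int64(192), np.int64(151), np.int64(142), np.int64(142), np.int64(140), np.int64(134), np.int64(132), np.int64(142), np.int64(169), np.int64(213), np.int64(248), np.int64(255), np.int64(255), np.int64(247), np.int64(183), np.int64(108), np.int64(86), np.int64(87), np.int64(87), np.int64(86), np.int64(100), np.int64(129), np.int64(151), np.int64(154), np.int64(149), np.int64(142)]
```

View pics/gz.png

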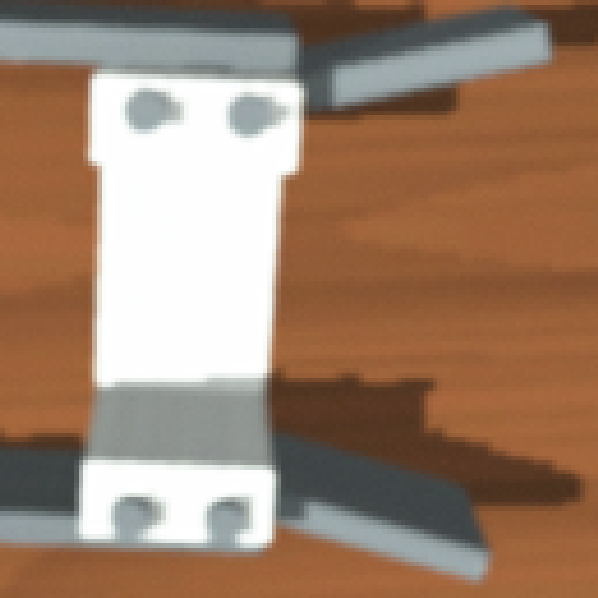

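```bash
cat >> h.py <<'E'
import json
def rayj(f,u,v,z):
    c=json.load(open(f));K=np.array(c['K']);E=np.array(c['extrinsics']);R,t=E[:3,:3],E[:3,3];o=-R.T@t;d=R.T@np.linalg.solve(K,[u,v,1]);return o+d*(z-o[2])/d[2]
E
python3 - <<'E'
from h import *
f='cal_gate.json';z=.045
UR,UL=rayj(f,280.0,167.1,z),rayj(f,234.0,164.9,z)
LR,LL=rayj(f,274.3,231.0,z),rayj(f,231.9,229.2,z)
for p in(UR,UL,LR,LL):print(np.round(p,4))
d=(UL-UR)+(LL-LR);d[2]=0;d/=np.linalg.norm(d);n=np.array([d[1],-d[0],0])
print('x dir',d,'len',np.linalg.norm(UL-UR),np.linalg.norm(LL-LR),'gap',((UR+UL-LR-LL)/2)@n,'mid',(UR+UL+LR+LL)/4)
# station rails tops z=.035: end stop inner corners, rail ends;  pen
V=1/1.55
for n_,u,v,z in [('bay far outer up',40,196,.035),('bay far outer low',68,372,.035),('rail up outer@gate',434,212,.035),('pen near corner mouth top',416,101,.03),('pen near far corner outer',52,86,.03),('guide up tip outer',518,208,.035),('guide low tip outer',495,394,.035)]:
    p=rayj(f,u*V-.5,v*V-.5,z);q=p-(UR+UL+LR+LL)/4; print(n_,np.round(p,4),'st',np.round([q@d,q@-n],4))
E
```

```text
[0.4886 0.073  0.045 ]
[0.4925 0.1145 0.045 ]
[0.4256 0.0799 0.045 ]
[0.4293 0.1207 0.045 ]
x dir [0.09225087 0.9957358  0.        ] len 0.04164151701044659 0.04092834166246859 gap 0.06342161522253327 mid [0.45897993 0.09701978 0.045     ]
bay far outer up [0.5345 0.3009 0.035 ] st [ 0.21   -0.0564]
bay far outer low [0.4219 0.3126 0.035 ] st [0.2112 0.0568]
rail up outer@gate [0.515  0.0721 0.035 ] st [-0.0196 -0.058 ]
pen near corner mouth top [0.5766 0.0804 0.03  ] st [-0.0057 -0.1186]
pen near far corner outer [0.5933 0.282  0.03  ] st [ 0.1966 -0.1167]
guide up tip outer [0.5151 0.0229 0.035 ] st [-0.0686 -0.0627]
guide low tip outer [0.3934 0.0346 0.035 ] st [-0.0682  0.0595]
```

The gate's top edges give a gap of roughly 63–65 mm. The gate middle is at (0.459, 0.097), and station +x points along (0.085, 0.996). Next I'll take one wrist view of all three couplers.

>>> jog_arm(deltas=[[-1,[-0.0225,-0.9625,0.15],[0,0,-0.0128]],[-1,[-0.0225,-0.9625,0.15],[0,0,-0.0128]],[-1,[-0.0225,-0.9625,0.15],[0,0,-0.0128]],[-1,[-0.0225,-0.9625,0.15],[0,0,-0.0128]],[-1,[-0.0225,-0.9625,0.15],[0,0,-0.0128]],[-1,[-0.0225,-0.9625,0.15],[0,0,-0.0128]],[-1,[-0.0225,-0.9625,0.15],[0,0,-0.0128]],[-1,[-0.0225,-0.9625,0.15],[0,0,-0.0128]],[-1,[-0.0225,-0.9625,0.15],[0,0,-0.0128]],[-1,[-0.0225,-0.9625,0.15],[0,0,-0.0128]],[-1,[-0.0225,-0.9625,0.15],[0,0,-0.0128]],[-1,[-0.0225,-0.9625,0.15],[0,0,-0.0128]]])

```text
t: 2.9
tool_pos: [0.4696, -0.2932, 0.2414]
tool_rot: [-3.138, 0.147, 0.0]
contact_force: [0.8, 1.4, 0.5]
opening: 0.0854
grip_force: 0.0
```

```bash
python3 - <<'E'
from h import *
o=ctrl.get_obs();print(o['t'],o['tool_pos'],o['tool_rot'],o['q'])
c=ctrl.get_calibration('wrist');json.dump({k:np.array(v).tolist() for k,v in c.items()},open('cal_c.json','w'))
save('wrist','coup.png',s=1.55)
E
```

```text
2.9 [ 0.46956556 -0.29319952  0.24135963] [-3.13751429e+00  1.46615564e-01  1.86017656e-04] [-6.92841663e-01 -1.23435768e-01  1.76784394e+00  4.52502511e-04
  1.49767319e+00  9.71313250e-01]
```

View pics/coup.png

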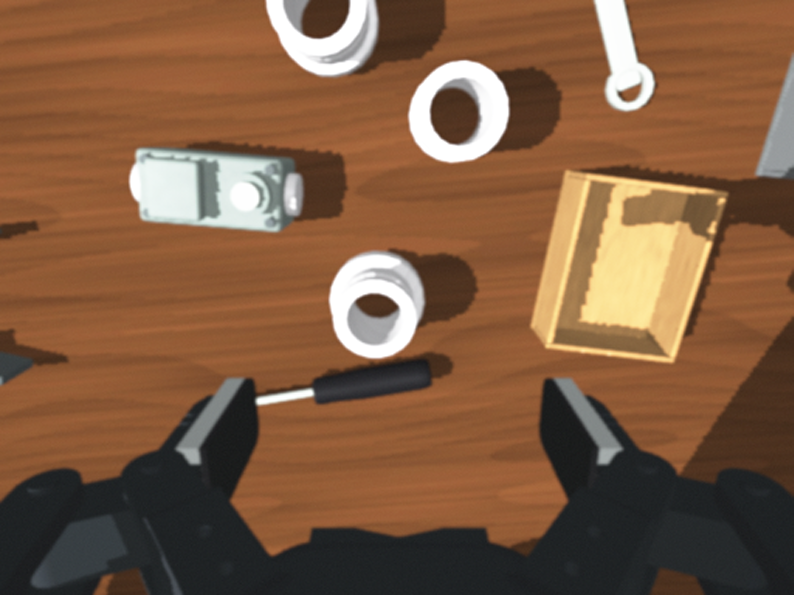

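The view shows coupler b's rim centre at (460,111), c's at ≈(375,312), and a's at ≈(318,8). Housing_1 is at (215,190), and the screwdriver lies just below c.

```bash
python3 - <<'E'
from h import *
f='cal_c.json'
for n,u,v,z in [('b',460,111,.06),('c',375,312,.06),('a',318,8,.06),('b bot',455,162,.06),('c left flange',330,297,.018),('c right fl',424,297,.018),('c bottom rim',375,357,.06),('a bottom rim',320,57,.06),('a left rim',268,5,.06),('a flange bottom',330,76,.018),('c flange top',378,251,.018),
 ('h1 r',285,232,.057),('h1 nubr',303,195,.03),('h1 l',131,185,.03),('h1 topR',295,156,.057),('handle top',425,362,.02),('carton L',548,340,.045),('carton TL',568,172,.045)]:
    print(n,np.round(rayj(f,u/1.55-.5,v/1.55-.5,z),4))
E
```

```text
b [ 0.5605 -0.3401  0.06  ]
c [ 0.4333 -0.273   0.06  ]
a [ 0.6252 -0.2599  0.06  ]
b bot [ 0.5301 -0.3352  0.06  ]
c left flange [ 0.4345 -0.2354  0.018 ]
c right fl [ 0.4277 -0.3093  0.018 ]
c bottom rim [ 0.3989 -0.2693  0.06  ]
a bottom rim [ 0.599  -0.2574  0.06  ]
a left rim [ 0.6295 -0.2308  0.06  ]
a flange bottom [ 0.5936 -0.2569  0.018 ]
c flange top [ 0.4679 -0.277   0.018 ]
h1 r [ 0.4949 -0.2182  0.057 ]
h1 nubr [ 0.516  -0.2286  0.03  ]
h1 l [ 0.5343 -0.1075  0.03  ]
h1 topR [ 0.5433 -0.2327  0.057 ]
handle top [ 0.3726 -0.3057  0.02  ]
carton L [ 0.394  -0.3988  0.045 ]
carton TL [ 0.5159 -0.4126  0.045 ]
```

>>> jog_arm(deltas=[[-1,[0.39,0.08,0],[0,0,0]],[-1,[0.39,0.08,0],[0,0,0]],[-1,[0.39,0.08,0],[0,0,0]],[-1,[0.39,0.08,0],[0,0,0]],[-1,[0.39,0.08,0],[0,0,0]],[-1,[0.39,0.08,-0.15],[0,0,0]],[-1,[0.39,0.08,-0.25],[0,0,0]],[-1,[0.39,0.08,-0.35],[0,0,0]],[-1,[0.39,0.08,-0.44],[0,0,0]],[-1,[0.39,0.08,-0.52],[0,0,0]],[-1,[0.39,0.08,-0.59],[0,0,0]],[-1,[0.39,0.08,-0.59],[0,0,0]]])

```text
t: 3.95
tool_pos: [0.6204, -0.2553, -0.0034]
tool_rot: [-3.131, 0.138, 0.022]
contact_force: [-0.9, 0.4, -0.8]
opening: 0.0854
grip_force: 0.0
```

>>> jog_arm(deltas=[[1,[0,0,0],[0,0,0]],[1,[0,0,0],[0,0,0]],[1,[0,0,0],[0,0,0]],[1,[0,0,0],[0,0,0]],[1,[0,0,0],[0,0,0]],[1,[0,0,0],[0,0,0]]], squeeze=25)

```text
t: 4.45
tool_pos: [0.6278, -0.2607, 0.0074]
tool_rot: [3.137, -0.141, 0.004]
contact_force: [-0.3, 1.3, 2.8]
opening: 0.0662
grip_force: 29.2
```

Coupler a's flange measures about 66 mm, over 2 mm wider than the roughly 63.5 mm gap, so it goes to the pen.

>>> jog_arm(deltas=[[1,[-0.005,0.05,0],[0,0,0]],[1,[-0.012,0.12,0],[0,0,0]],[1,[-0.018,0.2,0],[0,0,0]],[1,[-0.024,0.28,0],[0,0,0]],[1,[-0.028,0.36,0],[0,0,0]],[1,[-0.03,0.44,0],[0,0,0]],[1,[-0.025,0.52,0],[0,0,0]],[1,[-0.015,0.6,0],[0,0,0]],[1,[-0.002,0.68,0],[0,0,0]],[1,[0.0125,0.775,0],[0,0,0]],[1,[0.0125,0.775,0],[0,0,0]]])

```text
t: 5.37
tool_pos: [0.6335, 0.0562, 0.0075]
tool_rot: [-3.135, 0.134, -0.006]
contact_force: [-0.1, 4.5, 3.5]
opening: 0.0661
grip_force: 29.7
```

>>> jog_arm(deltas=[[1,[0.005,0.06,0],[0,0,0]],[1,[0.012,0.14,0],[0,0,0]],[1,[0.02,0.22,0],[0,0,0]],[1,[0.026,0.3,0],[0,0,0]],[1,[0.0325,0.3875,0],[0,0,0]],[1,[0.0325,0.3875,0],[0,0,0]]])

```text
t: 5.87
tool_pos: [0.6459, 0.2112, 0.0075]
tool_rot: [-3.134, 0.135, -0.006]
contact_force: [0.0, 5.3, 3.7]
opening: 0.066
grip_force: 29.9
```

>>> jog_arm(deltas=[[-0.8,[0,0,0],[0,0,0]],[-0.8,[0,0,0],[0,0,0]],[-0.8,[0,0,0],[0,0,0]],[-0.8,[0,0,0.08],[0,0,0]],[-0.8,[0,0,0.17],[0,0,0]],[-0.8,[0,0,0.26],[0,0,0]],[-0.8,[-0.01,-0.06,0.35],[0,0,0]],[-0.8,[-0.03,-0.16,0.35],[0,0,0]],[-0.8,[-0.045,-0.26,0.35],[0,0,0]],[-0.8,[-0.06,-0.36,0.35],[0,0,0]],[-0.8,[-0.08,-0.46,0.35],[0,0,0]],[-0.8,[-0.096,-0.56,0.35],[0,0,0]]])

```text
t: 6.87
tool_pos: [0.605, -0.022, 0.1453]
tool_rot: [3.138, -0.143, -0.0]
contact_force: [0.2, 0.0, -0.1]
opening: 0.0771
grip_force: 0.0
```

>>> jog_arm(deltas=[[-1,[-0.01,-0.1,0],[0,0,0]],[-1,[-0.03,-0.2,0],[0,0,0]],[-1,[-0.04,-0.3,0],[0,0,0]],[-1,[-0.06,-0.4,0],[0,0,0]],[-1,[-0.08,-0.5,0],[0,0,0]],[-1,[-0.09,-0.6,0],[0,0,0]],[-1,[-0.11,-0.7,0],[0,0,0]],[-1,[-0.119,-0.8,0],[0,0,0]],[-1,[-0.119,-0.8,-0.05],[0,0,0]],[-1,[-0.119,-0.8,-0.13],[0,0,0]],[-1,[-0.119,-0.8,-0.2],[0,0,0]],[-1,[-0.119,-0.8,-0.2],[0,0,0]]])

```text
t: 7.87
tool_pos: [0.5535, -0.3374, 0.0578]
tool_rot: [-3.131, 0.145, 0.017]
contact_force: [-0.7, 1.3, -1.4]
opening: 0.0853
grip_force: 0.0
```

>>> jog_arm(deltas=[[-1,[0,0,-0.05],[0,0,0]],[-1,[0,0,-0.1],[0,0,0]],[-1,[0,0,-0.15],[0,0,0]],[-1,[0,0,-0.15],[0,0,0]],[1,[0,0,-0.15],[0,0,0]],[1,[0,0,-0.15],[0,0,0]],[1,[0,0,-0.15],[0,0,0]],[1,[0,0,-0.15],[0,0,0]],[1,[0,0,-0.15],[0,0,0]],[1,[0,0,-0.15],[0,0,0]]])

```text
t: 8.7
tool_pos: [0.5601, -0.3405, 0.008]
tool_rot: [3.136, -0.141, 0.005]
contact_force: [-1.8, -0.5, 6.2]
opening: 0.0595
grip_force: 28.4
```

Coupler b's flange reads 59.5 mm, about 60 or slightly over, so it fits. I'll take it round the housing to the gate entry.

>>> jog_arm(deltas=[[1,[0.05,0.08,0],[0,0,0]],[1,[0.1,0.16,0],[0,0,0]],[1,[0.1,0.24,0],[0,0,0]],[1,[0.1,0.32,0],[0,0,0]],[1,[0.1,0.4,0],[0,0,0]],[1,[0.1,0.48,0],[0,0,0]],[1,[0.1,0.56,0],[0,0,0]],[1,[0.1,0.64,0],[0,0,0]],[1,[0.1,0.7,0],[0,0,0]],[1,[0.09,0.735,0],[0,0,0]],[1,[0.04,0.735,0],[0,0,0]],[1,[-0.03,0.735,0],[0,0,0]]])

```text
t: 9.7
tool_pos: [0.5507, -0.0448, 0.008]
tool_rot: [3.138, -0.138, 0.014]
contact_force: [6.0, -0.1, 8.0]
opening: 0.0604
grip_force: 28.9
```

>>> jog_arm(deltas=[[1,[-0.08,0,0],[0,0,0]],[1,[-0.16,0,0],[0,0,0]],[1,[-0.22,0,0],[0,0,0]],[1,[-0.25,0,0],[0,0,0]],[1,[-0.246,0.05,0],[0,0,0]],[1,[-0.242,0.1,0],[0,0,0]],[1,[-0.238,0.143,0],[0,0,0]],[1,[-0.238,0.143,0],[0,0,0]],[1,[-0.238,0.143,0],[0,0,0]]])

```text
t: 10.45
tool_pos: [0.4539, 0.013, 0.008]
tool_rot: [-3.137, 0.14, -0.007]
contact_force: [0.3, 4.4, 12.2]
opening: 0.0599
grip_force: 29.3
```

```bash
python3 - <<'E'
from h import *
o=ctrl.get_obs();print(o['t'],o['tool_pos'],o['tool_rot'],o['contact_force'])
c=ctrl.get_calibration('wrist');json.dump({k:np.array(v).tolist() for k,v in c.items()},open('cal_e.json','w'))
save('wrist','entry.png',s=1.55)
E
```

```text
10.45 [0.45389455 0.01298086 0.00796202] [-3.13678185  0.14048559 -0.00732711] [ 0.33426367  4.40648687 12.19100057]
```

View pics/entry.png

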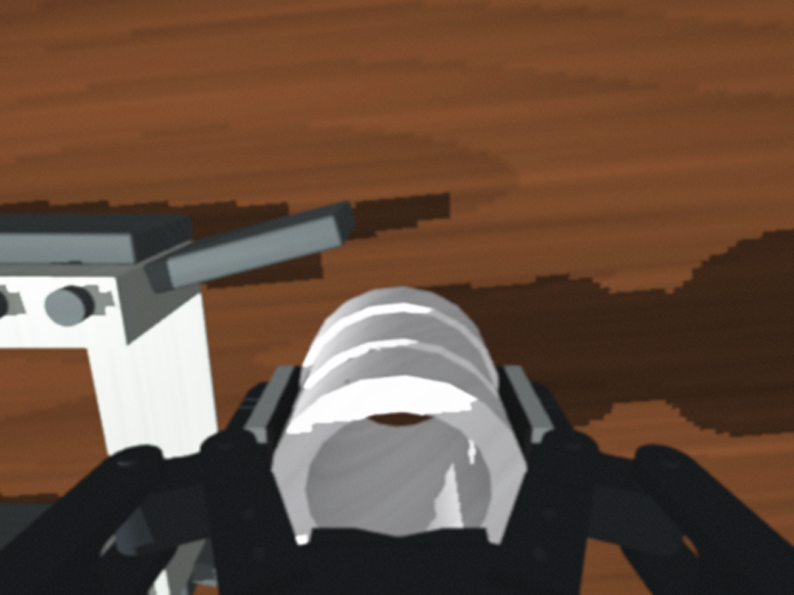

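```bash
python3 - <<'E'
from h import *
f='cal_e.json'
for n,u,v,z in [('flange far',403,288,.018),('flange far z0',403,288,.0),('tube far top',402,376,.06),('rimL',272,468,.06),('rimR',527,468,.06),('bore far top',402,413,.06),('cheek inner corner top',127,345,.045),('cheek inner bottom',205,292,.0),('cheek inner top L',10,347,.045)]:
    p=rayj(f,u/1.55-.5,v/1.55-.5,z);q=p-np.array([.459,.097,p[2]]);print(n,np.round(p,4),'st',np.round([q@[.085,.9964,0],q@[-.9964,.085,0]],4))
E
```

```text
flange far [0.49   0.0082 0.018 ] st [-0.0858 -0.0384]
flange far z0 [0.4847 0.0086 0.    ] st [-0.0859 -0.0331]
tube far top [0.4836 0.0092 0.06  ] st [-0.0854 -0.032 ]
rimL [0.4643 0.0391 0.06  ] st [-0.0572 -0.0102]
rimR [ 0.4595 -0.0158  0.06  ] st [-0.1124 -0.01  ]
bore far top [0.4752 0.0099 0.06  ] st [-0.0854 -0.0235]
cheek inner corner top [0.4897 0.0729 0.045 ] st [-0.0214 -0.0326]
cheek inner bottom [ 0.489   0.0722 -0.    ] st [-0.0222 -0.032 ]
cheek inner top L [0.4916 0.1002 0.045 ] st [ 0.006  -0.0322]
```

>>> jog_arm(deltas=[[1,[-0.005,0,0.004],[0,0,0]],[1,[-0.004,0.02,0.004],[0,0,0]],[1,[-0.002,0.05,0.004],[0,0,0]],[1,[0.001,0.08,0.004],[0,0,0]],[1,[0.003,0.1,0.004],[0,0,0]],[1,[0.005,0.12,0.004],[0,0,0]],[1,[0.005,0.12,0.004],[0,0,0]]])

```text
t: 11.08
tool_pos: [0.4545, 0.0602, 0.008]
tool_rot: [3.137, -0.14, 0.003]
contact_force: [0.0, -0.9, 5.2]
opening: 0.0605
grip_force: 28.8
```

>>> jog_arm(deltas=[[1,[0.004,0.04,0],[0,0,0]],[1,[0.007,0.08,0],[0,0,0]],[1,[0.01,0.12,0],[0,0,0]],[1,[0.014,0.16,0],[0,0,0]],[1,[0.017,0.2,0],[0,0,0]],[1,[0.02,0.24,0],[0,0,0]],[1,[0.024,0.28,0],[0,0,0]],[1,[0.028,0.33,0],[0,0,0]],[1,[0.032,0.38,0],[0,0,0]],[1,[0.032,0.38,0],[0,0,0]]])

```text
t: 11.92
tool_pos: [0.4674, 0.2146, 0.0081]
tool_rot: [-3.136, 0.139, -0.003]
contact_force: [0.6, 6.3, 6.8]
opening: 0.0602
grip_force: 28.9
```

Coupler b is through with no resistance. I'll release it and go to coupler c.

>>> jog_arm(deltas=[[-0.8,[0,0,0],[0,0,0]],[-0.8,[0,0,0],[0,0,0]],[-0.8,[0,0,0],[0,0,0]],[-0.8,[0,0,0.08],[0,0,0]],[-0.8,[0,0,0.17],[0,0,0]],[-0.8,[0,0,0.26],[0,0,0]],[-0.8,[-0.005,-0.06,0.35],[0,0,0]],[-0.8,[-0.012,-0.16,0.35],[0,0,0]],[-0.8,[-0.02,-0.26,0.35],[0,0,0]],[-1,[-0.028,-0.36,0.35],[0,0,0]],[-1,[-0.035,-0.46,0.35],[0,0,0]]])

```text
t: 12.83
tool_pos: [0.4511, 0.0259, 0.1465]
tool_rot: [3.138, -0.141, -0.001]
contact_force: [0.4, -0.8, -0.7]
opening: 0.0852
grip_force: 0.0
```

>>> jog_arm(deltas=[[-1,[-0.01,-0.1,0],[0,0,0]],[-1,[-0.015,-0.2,0],[0,0,0]],[-1,[-0.025,-0.3,0],[0,0,0]],[-1,[-0.03,-0.4,0],[0,0,0]],[-1,[-0.04,-0.5,0],[0,0,0]],[-1,[-0.045,-0.6,0],[0,0,0]],[-1,[-0.0565,-0.69,0],[0,0,0]],[-1,[-0.0565,-0.75,0],[0,0,0]],[-1,[-0.0565,-0.75,-0.05],[0,0,0]],[-1,[-0.0565,-0.75,-0.13],[0,0,0]],[-1,[-0.0565,-0.75,-0.2],[0,0,0]],[-1,[-0.0565,-0.75,-0.2],[0,0,0]]])

```text
t: 13.83
tool_pos: [0.4247, -0.2691, 0.0599]
tool_rot: [-3.13, 0.144, 0.016]
contact_force: [-0.6, 1.0, -0.8]
opening: 0.0851
grip_force: 0.0
```

>>> jog_arm(deltas=[[-1,[0,0,-0.05],[0,0,0]],[-1,[0,0,-0.1],[0,0,0]],[-1,[0,0,-0.14],[0,0,0]],[-1,[0,0,-0.14],[0,0,0]],[1,[0,0,-0.14],[0,0,0]],[1,[0,0,-0.14],[0,0,0]],[1,[0,0,-0.14],[0,0,0]],[1,[0,0,-0.14],[0,0,0]],[1,[0,0,-0.14],[0,0,0]],[1,[0,0,-0.14],[0,0,0]]])

```text
t: 14.67
tool_pos: [0.4313, -0.2731, 0.0136]
tool_rot: [3.137, -0.141, 0.005]
contact_force: [-0.6, 1.4, 8.0]
opening: 0.0569
grip_force: 35.5
```

Here the fingers closed on c's tube above its flange, so the 57 mm reading is the tube. Vision puts its flange at about 72–74 mm, which is far too wide for the gate. I'll slide it to the pen.

>>> jog_arm(deltas=[[1,[0,-0.07,0],[0,0,0]],[1,[0.07,-0.075,0],[0,0,0]],[1,[0.15,-0.075,0],[0,0,0]],[1,[0.23,-0.075,0],[0,0,0]],[1,[0.31,-0.075,0],[0,0,0]],[1,[0.38,-0.07,0],[0,0,0]],[1,[0.43,-0.02,0],[0,0,0]],[1,[0.455,0.05,0],[0,0,0]],[1,[0.4625,0.13,0],[0,0,0]],[1,[0.4625,0.21,0],[0,0,0]],[1,[0.4625,0.29,0],[0,0,0]],[1,[0.4625,0.37,0],[0,0,0]]])

```text
t: 15.67
tool_pos: [0.6168, -0.1244, 0.0137]
tool_rot: [3.135, -0.141, 0.008]
contact_force: [1.0, -4.1, 3.2]
opening: 0.0573
grip_force: 38.4
```

>>> jog_arm(deltas=[[1,[0,0.08,0],[0,0,0]],[1,[0,0.16,0],[0,0,0]],[1,[0.01,0.24,0],[0,0,0]],[1,[0.025,0.32,0],[0,0,0]],[1,[0.035,0.38,0],[0,0,0]],[1,[0.043,0.44,0],[0,0,0]],[1,[0.048,0.5,0],[0,0,0]],[1,[0.053,0.56,0],[0,0,0]],[1,[0.057,0.61,0],[0,0,0]],[1,[0.06,0.648,0],[0,0,0]],[1,[0.06,0.648,0],[0,0,0]],[1,[0.06,0.648,0],[0,0,0]]])

```text
t: 16.67
tool_pos: [0.6409, 0.1377, 0.0137]
tool_rot: [-3.134, 0.14, -0.008]
contact_force: [0.2, 5.7, 6.2]
opening: 0.0571
grip_force: 41.7
```

>>> jog_arm(deltas=[[-0.6,[0,0,0],[0,0,0]],[-0.6,[0,0,0],[0,0,0]],[-0.6,[0,0,0],[0,0,0]],[-0.6,[0,0,0.08],[0,0,0]],[-0.6,[0,0,0.17],[0,0,0]],[-0.6,[0,0,0.26],[0,0,0]],[-0.6,[0,-0.06,0.35],[0,0,0]],[-0.6,[-0.05,-0.15,0.4],[0,0,0]],[-0.6,[-0.1,-0.25,0.4],[0,0,0]],[-0.6,[-0.15,-0.35,0.4],[0,0,0]],[-0.6,[-0.2,-0.44,0.4],[0,0,0]],[-0.6,[-0.25,-0.52,0.4],[0,0,0]]])

```text
t: 17.67
tool_pos: [0.5405, -0.0691, 0.1704]
tool_rot: [3.138, -0.141, -0.001]
contact_force: [0.3, -0.5, 0.4]
opening: 0.0683
grip_force: 0.0
```

>>> jog_arm(deltas=[[-1,[-0.05,-0.1,0.05],[0,0,0]],[-1,[-0.1,-0.2,0.1],[0,0,0]],[-1,[-0.15,-0.3,0.1],[0,0,0]],[-1,[-0.2,-0.4,0.1],[0,0,0]],[-1,[-0.2,-0.5,0.1],[0,0,0]],[-1,[-0.2,-0.6,0.1],[0,0,0]],[-1,[-0.2,-0.7,0.1],[0,0,0]],[-1,[-0.2,-0.7,0.1],[0,0,0]]])

```text
t: 18.33
tool_pos: [0.4602, -0.352, 0.2102]
tool_rot: [3.137, -0.149, -0.002]
contact_force: [-0.7, -0.4, -0.6]
opening: 0.0853
grip_force: 0.0
```

```bash
python3 - <<'E'
from h import *
save('top','end.png',crop=(110,280,100,400),s=2.6)
print(ctrl.get_obs()['t'])
E
```

```text
18.3833
```

View pics/end.png

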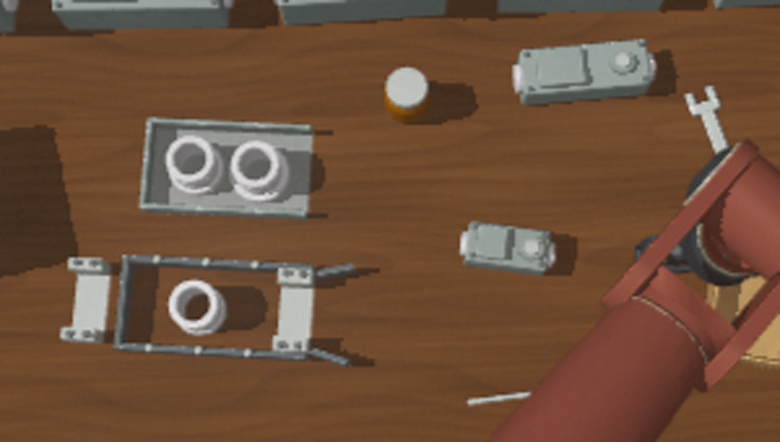

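The picture shows two couplers fully inside the pen, at (193,165) and (258,170), and one in the bay at (198,307). The housings and jar are where they were, and the arm is clear.

```bash
python3 -c "
from station import ctrl
print(ctrl.finish_job())"
```

```text
the job is handed in; nothing more can be done
None
```

Job handed in at 18.4 s: the coupler with the smallest flange (about 60 mm) went through the gate into the bay, and the other two are fully inside the reject pen; I rejected those on measured size (about 66–69 and 72–74 mm against a gap of about 63.5 mm) without trying them in the gate.

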